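# Fold the ratchet writing slope down flat for signing

## Task

The sloping writing board on the desk is propped up on its ratchet. With a fingertip press the orange release bar beside the board's upper end until the pawl is out of the teeth and, keeping it pressed, push the board down past its teeth, without slamming it, until it lies fully down on its rests; then let go of the bar so that it springs back and the pawl locks the board flat. Only press and push: do not grip the bar or raise the board, and leave everything else on the desk where it stands.

Things in the scene. Friction and masses are not known exactly. Their poses are not given: they have to be found in the camera images.
- deck (a joint): Tilt of the white writing board (300 mm long up the slope, 230 wide, 10 thick, paper on it, black lip at its low end) about the hinge at its low end, rad: 0 = flat on its rests; starts 0.45 to 0.72. Stiff hinge: it stays where left; pushing it down at the bar takes 3 to 8 N. A pawl in a steel toothed sector (9 teeth, 0.1 rad apart, one at 0) lets it rise but not sink, however hard the board is pushed.
- pawl_lever (a joint): Turn of the release lever, rad: 0 = at rest, pawl in the teeth (it may rest part-way up a tooth, up to 0.09); clear of the teeth above 0.1; 0.17 = at its stop, bar 27 mm lower, square to the board, than at rest. Sprung back: 2 to 6 N at the bar presses it to the stop; pushed further, the board moves. Let go on the way, the pawl drops in the next tooth; it can be pressed again.
- bar (a point): Centre of the orange round release bar on the lever's end: 16 mm thick, 56 mm long, level, parallel to the hinge, beside the board's edge (34 mm from here) farther from the robot, near its top. Press it from above. At rest it is 265 mm up the slope from the hinge line and 35 mm out from the board's mid-plane; pressed to the stop, 268 and 8 mm: it rounds the hinge on that arc as the board sinks. Attitude turns with the lever.
- foot (a point): Point of the stand at desk height (z = 0), in the upright plane of the bar's centre and 225 mm along x from the board's hinge line; the hinge line is 45 mm above the desk. Its attitude is the stand's (fixed to the desk): z up, x level and square to the hinge line, from the hinge to the board's upper end (roughly to the robot's left), y from the lever to the board. At tilt q the board slopes up along x at q above level.
- tumbler: cream insulated tumbler with a side handle, 97 mm across and 197 mm tall; origin under its centre. Not part of the job; leave it.
- pen_cup: black round pen cup with pens standing in it, 76 mm across, up to 175 mm tall; origin under its centre. Not part of the job; leave it.
- stapler: red and black stapler, 150 x 36 x 60 mm tall; origin under its centre, x along its length. Not part of the job; leave it.
- calculator: grey desk calculator lying flat, 150 x 85 x 20 mm; origin under its centre. Not part of the job; leave it.
- stamp: blue and black self-inking stamp standing up, 62 x 42 x 80 mm tall; origin under its centre. Not part of the job; leave it.
- water: clear water bottle with a white cap, 60 mm across, 190 mm tall; origin under its centre. Not part of the job; leave it.
Mind the look-alikes: they are no part of the job. What is shaped like the water but purple is not meant.

How it is judged (in metres and radians):
On the way, in this order (a step that is already met when the one before it is completed fails the run):
1. the release bar is pressed until the pawl is clear of the teeth, while the board is still up (value of joint pawl_lever above 0.12 rad and value of joint deck above 0.3 rad), for 0.1 s.
2. the board is pushed down on its rests (value of joint deck below 0.03 rad), for 0.1 s.
At the end, for the whole second after the job is handed in: The board lies flat (tilt below 0.03 rad), the release lever has sprung back (below 0.04 rad) so that the pawl is in the lowest tooth, the robot touches nothing, and the other things stand upright where they were (value of joint deck below 0.03 rad and value of joint pawl_lever below 0.04 rad and angle between each of tumbler, pen_cup, stapler, calculator, stamp, water's own z axis and vertical below 0.1 rad).
It fails at once if the board is slammed down (faster than 1.5 rad/s) (velocity of joint deck below -1.5 rad/s).
It fails at once if the board is raised (upward faster than 0.25 rad/s, or over 0.8 rad) (velocity of joint deck above 0.25 rad/s or value of joint deck above 0.8 rad).
It fails at once if the release bar is gripped: taken between the fingers instead of pressed (grasp point within 14 mm of its centre) (distance between the grasp point and bar below 0.014 m).
It fails at once if another thing on the desk is moved more than 25 mm, or lifted (distance of any of tumbler, pen_cup, stapler, calculator, stamp, water from where it was at the start of the episode above 0.025 m).
It also fails if it takes over 35 s, if anything falls off the work surface, if the arm or the gripper's body presses on something with over 40 N, if the wrist force passes 120 N, or if a joint passes its speed limit or range.

## Robot

A 6-joint arm with a two-finger parallel gripper is mounted at the origin on the work surface. World frame = base frame: x ahead of the robot, y to its left, z up, the work surface at z = 0. Lengths are in mm, angles in degrees, forces in N, time in s.
With the tool pointing down it reaches from about 300 to 850 mm from the base axis. Payload 4.2 kg.
Tool frame: the origin (TCP) lies at the very end of the fingers, on their centre line; the grasp point (between the pads) lies 19 mm behind it; x points along the fingers, z is the direction in which the jaws open and shut, and the axes are right-handed (so a half turn about x gives the same grasp; the last joint's range is limited). The gripper opens to 91 mm and grips with 3 to 60 N. Pads are 32 mm wide; open, the fingers measure 118 mm over their backs; the gripper's body (76 mm by 178 mm) begins 60 mm behind the grasp point.
Start: joints at [66.921, 18.312, 89.639, -0, 72.044, -1.146], TCP at [214.777, 533.399, 213.976] pointing down, gripper open.
Joint ranges: [-177.97, 177.97], [-48.28, 115.42], [12.27, 149.76], [-77.06, 257.06], [2.81, 150.46], [-146.56, 146.56]. Speed limits (degrees/s): [147.25, 147.25, 180, 180, 180, 180].

## Interface

Orientations are given as [roll, pitch, yaw] about the fixed x, y, z axes, in that order (R = Rz(yaw) Ry(pitch) Rx(roll)).
In Python, from workcell import state, grab_frame, camera_info, env, search_frame, place_of gives the robot as it stands.
- The arm moves only by the tool drive_tool, never from a script. Its argument "plan" is a list of rows, each a list of 7 numbers: the turn, a rotation vector about the world's x, y, z in degrees, then the shift along the world's x, y, z in mm, then the finger opening in mm, from 0 to 91.2. In form: [[wx, wy, wz, dx, dy, dz, jaw], ...]. A call has 1 to 10 rows; each row is the pose to reach, as a shift and turn from the pose measured when the call began; what a row does not reach only later rows make up. A row lasts 1/8 s, in which the tool goes at most 62.5 mm and 10.7 degrees, less where a joint would pass 70% of its speed; a pose out of reach is approached as far as the arm can. A call with a gripper value outside its range is refused whole. The fingers move at their own pace and stop on an object; "grip_force" is the grip in N (left out, the last holds). Time passes only in rows, so rows that repeat a pose let the fingers close. It gives the time, the measured TCP pose, the force and the opening at its end, in the units of the state.
- state(): the state, without advancing time (a new reading comes with each control period).
- grab_frame(name): name is "side" or "top" or "wrist"; returns the picture (420x560x3 uint8, red, green, blue); there is no depth.
- camera_info(name): a dict with "intrinsics" (3x3 intrinsics, pixels), "origin" and "orientation" of the camera in the world; the wrist camera has in their place "hand_eye" (4x4, takes a point from camera to tool coordinates, whose origin is the TCP and whose axes are the tool frame's). Camera axes: x right, y down, z forward; pixel columns grow to the right and rows downward; lengths in mm; the calibration is good to about 2 mm. A picture is of the moment at which its call begins: read the wrist's pose just before it. camera_info takes no time and is no camera call.
- env.job_done(): hands the job in, once; it reports no verdict.
Trained networks look in the newest picture that a camera, given by its name, has taken for a name from the list of things; names that differ only in an ending like _2 or _b are one class to them, and where a whole thing is asked for, a point or a joint stands for the part that bears it (a point fixed in the world has none). Each returns a list of dicts, best first, with "p" (0 to 1); they miss things now and then, are a little off and sometimes report something else, mostly with a low value. They report only what shows in the picture. A call takes as long as a camera call. They do not tell look-alikes from the thing itself.
- search_frame(camera, label): "rect" ([left, top, right, bottom] as shares, 0 to 1, of the picture: columns of its width, rows of its height, round what is visible of it).
- place_of(camera, label): "location" ([column, row] as shares, 0 to 1, of the picture: columns of its width, rows of its height: a listed point, or the origin of a listed thing).
The state is a dict: "time_s": time; "qpos": joint angles; "qvel": joint speeds; "effort": joint torques, N m; "ee_pos": TCP position; "ee_rot": TCP orientation; "force": force on the tool from outside, world axes, zero at the start; "torque": the same for the moment, N m; "gripper_width": finger opening in mm.
Only numpy, scipy, OpenCV 4.12 (cv2) and the standard library are available. Lean on these libraries where they do the work, as an engineer would, in place of code of your own. Each camera call takes 0.05 s, during which the arm holds its last target. There are 200 camera calls.

## Working session

There is one attempt and no reset: what is moved stays moved. The work goes in short steps, Python scripts to look and compute and a tool call to move; the robot and the scene stay as the last step left them, time stands still between calls to the robot, and variables do not carry over. Pictures are saved under pics/ and viewed, about 8 in all and at most 12, crops included, and the job is handed in when it is done.

Besides the shell and the picture viewer there is one more tool, called as name(argument=value, ...), one argument or row to a line, values as JSON. drive_tool: Moves the arm, as the interface text tells. Its arguments: {"type":"object","properties":{"plan":{"type":"array"},"grip_force":{"type":"number"}},"required":["plan"]}

```bash
mkdir -p pics; cat > h.py <<'E'
from workcell import *
import numpy as np, cv2
from scipy.spatial.transform import Rotation as R
E
python3 - <<'E'
from h import *
s=state();print(s)
for n in("side","top"):
    cv2.imwrite(f"pics/{n}0.png",grab_frame(n)[:,:,::-1]);print(camera_info(n))
    for l in("bar","foot"):print(l,[(d['p'],np.round(np.array(d['location'])*[560,420],1)) for d in place_of(n,l)])
    for l in("deck","pawl_lever"):print(l,[(d['p'],np.round(np.array(d['rect'])*[560,420]*1 if 0 else np.array(d['rect'])*[560,420,560,420],1)) for d in search_frame(n,l)])
print(camera_info("wrist"))
cv2.imwrite("pics/m0.png",cv2.resize(np.vstack([cv2.imread("pics/side0.png"),cv2.imread("pics/top0.png")]),None,fx=.7,fy=.7))
E
```

```text
{'time_s': 0.0, 'qpos': array([ 6.69220639e+01,  1.83522913e+01,  8.97043697e+01,  6.16611922e-05,
        7.20434626e+01, -1.14663343e+00]), 'qvel': array([-0.07439454,  0.00629145,  0.04941277,  0.08215362, -0.13120553,
       -0.06547149]), 'effort': array([-2.51112215e-04, -4.12479579e+01, -2.31978858e+01,  7.26515288e-02,
        4.56007209e-02, -1.33144581e-04]), 'ee_pos': array([214.57453321, 532.93913963, 213.12755369]), 'ee_rot': array([ 178.81981873,   89.89987634, -113.11150298]), 'force': array([-0.47132367,  0.58243927,  0.6508606 ]), 'torque': array([ 0.03445907, -0.00259752,  0.00044695]), 'gripper_width': 91.22469180436441}
{'intrinsics': array([[407.23089238,   0.        , 289.34597555],
       [  0.        , 407.23089238, 208.8901145 ],
       [  0.        ,   0.        ,   1.        ]]), 'origin': array([ 476.02156012, -882.30427703,  766.7364439 ]), 'orientation': array([-126.19049531,    0.41264783,   -6.8238813 ])}
bar [(0.62, array([277.4, 180.3]))]
foot [(0.85, array([283.4, 235.3]))]
deck [(0.65, array([159.1, 158.9, 291.2, 274.8]))]
pawl_lever [(0.85, array(
[... 415 characters left out ...]
array([203.4, 252.5]))]
deck [(0.81, array([231.5, 194. , 362.2, 336.9])), (0.24, array([203.4, 181.9, 228.4, 208. ]))]
pawl_lever [(0.84, array([280.8, 198.2, 348.9, 242.8]))]
{'intrinsics': array([[352.09266926,   0.        , 275.83582651],
       [  0.        , 352.09266926, 212.1517576 ],
       [  0.        ,   0.        ,   1.        ]]), 'hand_eye': array([[-2.03697867e-05, -2.91712704e-01,  9.56505984e-01,
        -1.71001143e+02],
       [-5.93972252e-06, -9.56505984e-01, -2.91712704e-01,
         8.34796423e+01],
       [ 1.00000000e+00, -1.16235057e-05,  1.77511304e-05,
         6.58918075e-01],
       [ 0.00000000e+00,  0.00000000e+00,  0.00000000e+00,
         1.00000000e+00]])}
```

View pics/m0.png

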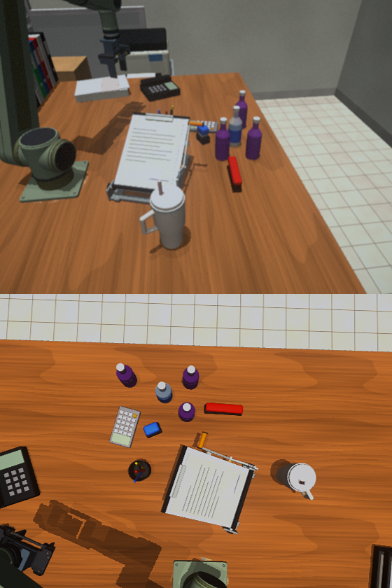

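The top view (shown at 0.7×) has the propped board in the centre. The orange bar is at full-frame pixel (288,212), matching the network. The purple bottle at about (266,166) is close to it. Next: a close crop and a first triangulation.

```bash
cat >> h.py <<'E'
def ray(n,px,s=None):
    c=camera_info(n);K=c['intrinsics']
    d=np.linalg.solve(K,[px[0],px[1],1.])
    if n=="wrist":
        T=c['hand_eye'];Rt=R.from_euler('xyz',s['ee_rot'],degrees=True).as_matrix()
        return s['ee_pos']+Rt@T[:3,3],Rt@T[:3,:3]@d
    Rm=R.from_euler('xyz',c['orientation'],degrees=True).as_matrix()
    return np.array(c['origin']),Rm@d
def tri(rs):
    A=0;b=0
    for o,d in rs:
        d=d/np.linalg.norm(d);P=np.eye(3)-np.outer(d,d);A=A+P;b=b+P@o
    x=np.linalg.solve(A,b)
    return x,[np.linalg.norm((np.eye(3)-np.outer(d,d)/(d@d))@(x-o)) for o,d in rs]
def onz(n,px,z,s=None):
    o,d=ray(n,px,s);return o+d*(z-o[2])/d[2]
E
python3 - <<'E'
from h import *
print("bar",tri([ray("side",(277.4,180.3)),ray("top",(288.1,212))]))
print("foot side z0",onz("side",(283.4,235.3),0))
for l in("tumbler","pen_cup","stapler","stamp","water"):
    for n in("top","side"):
        r=place_of(n,l);print(l,n,[(d['p'],np.round(onz(n,np.array(d['location'])*[560,420],0))) for d in r if d['p']>.3])
t=cv2.imread("pics/top0.png")[150:350,170:380];s=cv2.imread("pics/side0.png")[140:300,140:350]
cv2.imwrite("pics/c1.png",np.hstack([cv2.resize(t,(400,380)),cv2.resize(s,(400,380))]))
E
```

```text
bar (array([547.30674212,  15.14790419, 200.97496919]), [np.float64(0.6795824465098169), np.float64(0.6795824465094785)])
foot side z0 [562.21554508  31.07027744   0.        ]
tumbler top [(0.68, array([ 437., -323.,    0.]))]
tumbler side [(0.88, array([ 446., -328.,    0.]))]
pen_cup top []
pen_cup side []
stapler top [(0.82, array([695., -77.,   0.]))]
stapler side [(0.63, array([684., -83.,   0.]))]
stamp top [(0.88, array([608., 195.,   0.]))]
stamp side [(0.85, array([599., 201.,   0.]))]
water top [(0.91, array([798.,  55.,   0.])), (0.84, array([745., 159.,   0.])), (0.77, array([795., 300.,   0.])), (0.76, array([670.,  70.,   0.]))]
water side [(0.89, array([755., 159.,   0.])), (0.81, array([797., 313.,   0.])), (0.68, array([676.,  92.,   0.])), (0.58, array([802.,  70.,   0.]))]
```

View pics/c1.png

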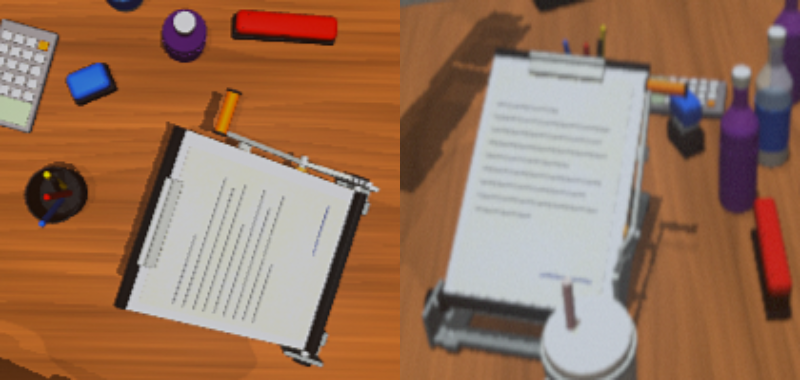

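```bash
python3 - <<'E'
from h import *
b,e=tri([ray("side",(280.7,176.6)),ray("top",(289.5,210))]);print("bar",b,e)
f=lambda u,v:np.array([170+u*.525,150+v*200/380])
p,q=[onz("top",f(*k),190) for k in((185,128),(120,305))];d=p-q;print("outward angle",np.degrees(np.arctan2(d[1],d[0])),np.linalg.norm(d))
p,q=[onz("top",f(*k),200) for k in((238,92),(220,132))];d=p-q;print("bar dir",np.degrees(np.arctan2(d[1],d[0])),np.linalg.norm(d),(p+q)/2)
print("pen",onz("top",f(55,193),100))
print(R.from_euler('xyz',state()['ee_rot'],degrees=True).as_matrix().round(3))
E
```

```text
bar [553.62349362  12.44867515 213.14402436] [np.float64(2.962602994826703), np.float64(2.9626029948268324)]
outward angle -18.482359455972748 230.0184149605965
bar dir -22.695369413196346 54.1067621368174 [554.01067019  10.32728743 200.        ]
pen [445.80316489 233.60889538 100.        ]
[[ 0.    -0.928  0.373]
 [ 0.     0.373  0.928]
 [-1.    -0.     0.   ]]
```

Choice: the bar is orange, 54 mm long, next to the board's far edge at top pixel (289,210), world about (553,12,205–213). The other orange-coloured candidates are the pens in the cup at top pixel (199,251), and they don't fit the description. The tool is already at the right yaw. I'm moving to above the bar with the fingers shut.

drive_tool(
  plan=[
    [0, 0, 0, 0, 0, 50, 0],
    [0, 0, 0, 30, -45, 90, 0],
    [0, 0, 0, 60, -95, 110, 0],
    [0, 0, 0, 92, -145, 110, 0],
    [0, 0, 0, 125, -195, 110, 0],
    [0, 0, 0, 158, -245, 110, 0],
    [0, 0, 0, 190, -295, 110, 0],
    [0, 0, 1, 222, -345, 110, 0],
    [0, 0, 2, 255, -395, 110, 0],
    [0, 0, 2, 285, -440, 110, 0],
  ],
)

```text
time_s: 2.25
ee_pos: [500.6, 91.5, 324.2]
ee_rot: [-41.8, 90.0, 28.3]
force: [0.3, 1.6, 0.4]
gripper_width: 0.5
```

drive_tool(
  plan=[
    [0, 0, 0, 20, -30, 0, 0],
    [0, 0, 0, 40, -60, 0, 0],
    [0, 0, 0, 52, -80, 0, 0],
    [0, 0, 0, 52, -80, 0, 0],
    [0, 0, 0, 52, -80, 0, 0],
  ],
)

```text
time_s: 2.88
ee_pos: [552.2, 12.2, 324.2]
ee_rot: [6.0, 89.9, 76.0]
force: [-0.5, 0.5, 0.4]
gripper_width: 0.4
```

```bash
python3 - <<'E'
from h import *
s=state();print(s['ee_pos'],s['ee_rot'],s['gripper_width'],s['force'])
im=grab_frame("wrist")[:,:,::-1];cv2.imwrite("pics/w1.png",im)
for d in place_of("wrist","bar"):
    px=np.array(d['location'])*[560,420];print(d['p'],px,onz("wrist",px,210,s))
    print(tri([ray("wrist",px,s),ray("top",(289.5,210))]),tri([ray("wrist",px,s),ray("side",(280.7,176.6)),ray("top",(289.5,210))]))
for d in place_of("wrist","foot"):
    px=np.array(d['location'])*[560,420];print('foot',d['p'],px,onz("wrist",px,0,s))
print(s['force'])
E
```

```text
[552.17534939  12.22173063 324.23140935] [ 5.96157667 89.9401177  76.02737042] 0.37576130885444414 [-0.5331073   0.45716806  0.37674057]
0.65 [274.68  206.892] [551.06869336  12.43982407 210.        ]
(array([550.79293162,  12.52356349, 211.00398486]), [np.float64(0.01778218607241072), np.float64(0.01778218607239271)]) (array([552.62874349,  12.62625065, 212.41975247]), [np.float64(2.137769108613947), np.float64(4.038983376296884), np.float64(1.9229948515772128)])
[-0.5331073   0.45716806  0.37674057]
```

View pics/w1.png

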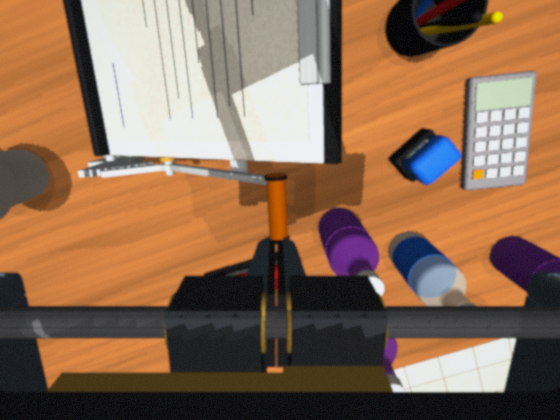

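The wrist view shows the fingertips right above the bar, which runs from (276,176) to (278,240) with its centre near (275,207). The nearest purple bottle at (350,245) is clear. The estimate is bar (551,12.5,211), stand x at about 70°, tilt about 0.54. Pressing along the lever arc.

drive_tool(
  plan=[
    [0, 0, 0, -1, 0, -45, 0],
    [0, 0, 0, -1, 0, -85, 0],
    [0, 0, 0, -1, 0, -98, 0],
    [0, 0, 0, -1, 0, -105, 0],
    [0, 0, 0, 1, 5, -112, 0],
    [0, 0, 0, 3, 10, -120, 0],
    [0, 0, 0, 5, 15, -127, 0],
    [0, 0, 0, 5, 15, -127, 0],
    [0, 0, 0, 5, 15, -127, 0],
  ],
)

```text
time_s: 4.15
ee_pos: [557.8, 29.0, 198.3]
ee_rot: [-23.0, 89.8, 47.2]
force: [-1.7, 4.7, 5.7]
gripper_width: 0.5
```

```bash
python3 - <<'E'
from h import *
s=state();print(s['ee_pos'],s['force'])
a=grab_frame("wrist")[60:360,100:460,::-1];b=grab_frame("side")[120:280,200:392,::-1]
cv2.imwrite("pics/w2.png",np.hstack([cv2.resize(a,(400,333)),cv2.resize(b,(400,333))]))
E
```

```text
[557.83487562  29.02380804 198.32098063] [-1.73941551  4.67711262  5.66037172]
```

View pics/w2.png

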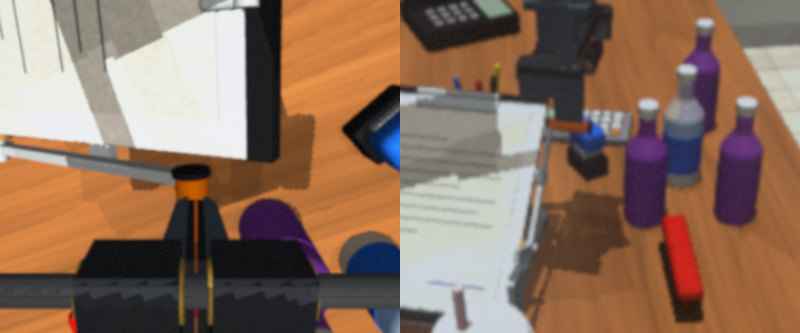

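```bash
python3 - <<'E'
from h import *
s=state()
u=np.array([np.cos(np.radians(70)),np.sin(np.radians(70)),0]);n=np.array([-u[1],u[0],0])
P=np.array([551,12.5,211])
def pl(o,d,p):t=n@(p-o)/(n@d);x=o+d*t;return x.round(1),round(float(u@(x-P)),1)
print("side rest",pl(*ray("side",(280.7,176.6)),P));print("side now",pl(*ray("side",(284,180.5)),P))
print("wrist end",pl(*ray("wrist",(271,215),s),P+28*n))
for c in("side","wrist"):
  if c=="wrist":grab_frame(c)
  else:grab_frame(c)
  for d in place_of(c,"bar"):
    px=np.array(d['location'])*[560,420];print(c,d['p'],px,pl(*ray(c,px,s),P))
im=grab_frame("side");hsv=cv2.cvtColor(im,cv2.COLOR_RGB2HSV)[165:195,255:310]
m=cv2.inRange(hsv,(5,200,110),(20,255,255));print(cv2.moments(m,True)['m10']/max(1,m.sum()/255)+255,cv2.moments(m,True)['m01']/max(1,m.sum()/255)+165,m.sum()/255)
cv2.imwrite("pics/s3.png",cv2.resize(im[150:205,250:320,::-1],(700,550),interpolation=cv2.INTER_CUBIC))
E
```

```text
side rest (array([558.4,  32.9, 200.6]), 21.7)
side now (array([570.2,  65.3, 167.2]), 56.2)
wrist end (array([530.1,  37. , 195.1]), 15.9)
side 0.69 [279.608 180.894] (array([554.3,  21.5, 194.7]), 9.5)
wrist 0.86 [271.208 256.284] (array([556.4,  27.4, 184.6]), 15.9)
288.3333333333333 180.33333333333334 3.0
```

View pics/s3.png

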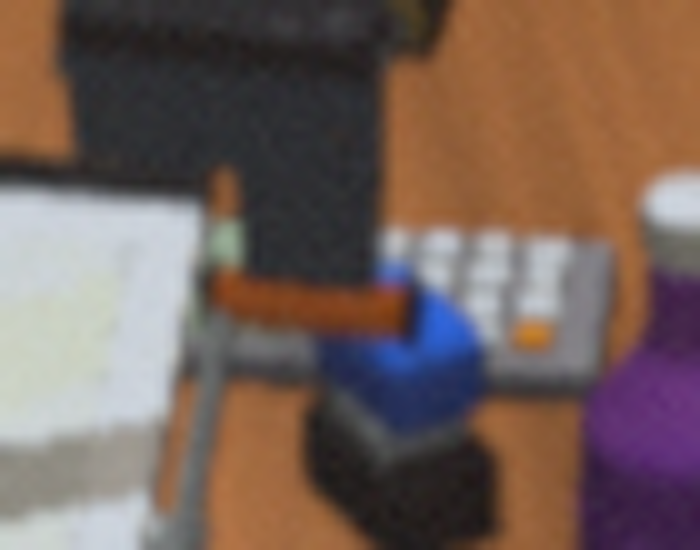

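```bash
python3 - <<'E'
from h import *
s=state()
for e in((271,215),):
  # inner end: side px (271.1,179.0) ; wrist px e
  print("inner",tri([ray("side",(271.3,179.0)),ray("wrist",e,s)]))
print("centre",tri([ray("side",(281.1,180.1)),ray("wrist",(271.2,256.3),s)]))
o,d=ray("side",(281.1,180.1));t=(27.4-o[1])/d[1];print(o+t*d)
E
```

```text
inner (array([532.32821543,  36.79005044, 192.29754982]), [np.float64(1.325357597984267), np.float64(1.325357597984304)])
centre (array([556.53067732,  28.67748779, 191.10210871]), [np.float64(2.608928351330077), np.float64(2.6089283513305284)])
[558.78225978  27.4        193.09107394]
```

The close crop shows the bar from (210,290) to (412,310) with the finger centred on it. Triangulated centre is about (557,28,191), so the lever is close to its stop. I'll press a little more, hold, then follow the board's arc.

drive_tool(
  plan=[
    [0, 0, 0, 1, 2, -5, 0],
    [0, 0, 0, 1, 2, -5, 0],
    [0, 0, 0, 1, 2, -5, 0],
    [0, 0, 0, 2, 5, -10, 0],
    [0, 0, 0, 3, 8, -16, 0],
    [0, 0, 0, 4, 11, -22, 0],
    [0, 0, 0, 5, 14, -28, 0],
    [0, 0, 0, 6, 17, -34, 0],
    [0, 0, 0, 6, 17, -34, 0],
  ],
)

```text
time_s: 5.62
ee_pos: [564.2, 46.6, 164.4]
ee_rot: [-25.6, 89.7, 44.6]
force: [-0.1, 2.0, 3.8]
gripper_width: 0.3
```

```bash
python3 - <<'E'
from h import *
s=state();print(s['ee_pos'],s['force'])
w=grab_frame("wrist")
for d in place_of("wrist","bar"): print(d['p'],np.array(d['location'])*[560,420])
a=w[60:360,100:460,::-1];b=grab_frame("side")[150:230,240:336,::-1]
for d in place_of("side","bar"): print(d['p'],np.array(d['location'])*[560,420])
cv2.imwrite("pics/w4.png",np.hstack([cv2.resize(a,(400,333)),cv2.resize(b,(400,333))]))
E
```

```text
[564.20986893  46.58910084 164.43089627] [-0.08243438  2.04467255  3.78536883]
0.85 [272.608 256.2  ]
0.75 [280.28  185.514]
```

View pics/w4.png

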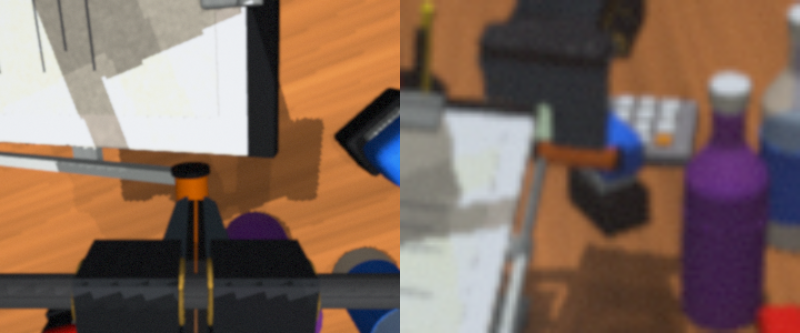

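The bar sits in the same place under the fingertip (wrist crop (190,172)) and the board has sunk to about 0.4. The force is low, so I'm continuing along the arc.

drive_tool(
  plan=[
    [0, 0, 0, 1, 3, -6, 0],
    [0, 0, 0, 2, 5, -12, 0],
    [0, 0, 0, 3, 7, -19, 0],
    [0, 0, 0, 3, 9, -25, 0],
    [0, 0, 0, 4, 11, -31, 0],
    [0, 0, 0, 5, 13, -38, 0],
    [0, 0, 0, 5, 15, -44, 0],
    [0, 0, 0, 6, 16, -51, 0],
    [0, 0, 0, 7, 18, -57, 0],
    [0, 0, 0, 7, 19, -64, 0],
  ],
)

```text
time_s: 7.08
ee_pos: [571.5, 65.2, 100.3]
ee_rot: [-32.4, 89.7, 37.7]
force: [-1.6, 4.0, 4.7]
gripper_width: 0.4
```

drive_tool(
  plan=[
    [0, 0, 0, 0, 1, -6, 0],
    [0, 0, 0, 1, 2, -13, 0],
    [0, 0, 0, 1, 2, -20, 0],
    [0, 0, 0, 1, 3, -26, 0],
    [0, 0, 0, 1, 3, -30, 0],
    [0, 0, 0, 1, 3, -33, 0],
    [0, 0, 0, 1, 3, -33, 0],
  ],
)

```text
time_s: 7.95
ee_pos: [572.6, 67.9, 67.1]
ee_rot: [-39.1, 89.7, 31.0]
force: [1.8, 1.8, 1.8]
gripper_width: 0.8
```

```bash
python3 - <<'E'
from h import *
s=state();print(s['ee_pos'],s['force'])
a=grab_frame("wrist")[60:360,100:460,::-1];b=grab_frame("side")[140:300,150:342,::-1]
cv2.imwrite("pics/w5.png",np.hstack([cv2.resize(a,(400,333)),cv2.resize(b,(400,333))]))
E
```

```text
[572.62977573  67.85455644  67.12961841] [1.75458281 1.81264798 1.79640704]
```

View pics/w5.png

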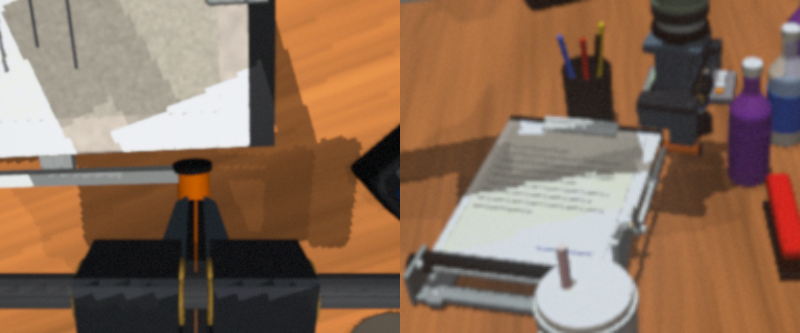

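The board is nearly down and the bar is still under the fingertip. I'll ease down until the rests push back.

drive_tool(
  plan=[
    [0, 0, 0, 0, 0, -3, 0],
    [0, 0, 0, 0, 0, -6, 0],
    [0, 0, 0, 0, 0, -6, 0],
  ],
)

```text
time_s: 8.43
ee_pos: [572.5, 67.8, 61.0]
ee_rot: [-39.9, 89.7, 30.3]
force: [1.5, 1.7, 2.7]
gripper_width: 0.6
```

drive_tool(
  plan=[
    [0, 0, 0, 0, 0, -2, 0],
    [0, 0, 0, 0, 0, -4, 0],
    [0, 0, 0, 0, 0, -4, 0],
  ],
)

```text
time_s: 8.8
ee_pos: [572.7, 67.9, 58.7]
ee_rot: [-42.2, 89.6, 27.9]
force: [-1.9, 1.6, 13.8]
gripper_width: 0.6
```

drive_tool(
  plan=[
    [0, 0, 0, 0, 0, -3, 0],
    [0, 0, 0, 0, 0, -6, 0],
    [0, 0, 0, 0, 0, -6, 0],
  ],
)

```text
time_s: 9.18
ee_pos: [572.9, 68.0, 56.6]
ee_rot: [-46.3, 89.6, 23.8]
force: [-6.2, 2.4, 28.7]
gripper_width: 0.5
```

```bash
python3 - <<'E'
from h import *
s=state();print(s['ee_pos'],s['force'])
E
```

```text
[572.92031476  67.97585326  56.57601332] [-6.19172892  2.3813587  28.73763304]
```

28.7 N with almost no further travel means the board is on its rests. Letting go straight up.

drive_tool(
  plan=[
    [0, 0, 0, 0, 0, 6, 0],
    [0, 0, 0, 0, 0, 14, 0],
    [0, 0, 0, 0, 0, 22, 0],
    [0, 0, 0, 0, 0, 30, 0],
    [0, 0, 0, 0, 0, 45, 0],
    [0, 0, 0, 0, 0, 80, 0],
    [0, 0, 0, 0, 0, 130, 0],
    [0, 0, 0, 0, 0, 180, 0],
    [0, 0, 0, 0, 0, 220, 0],
    [0, 0, 0, 0, 0, 220, 0],
  ],
)

```text
time_s: 10.42
ee_pos: [574.5, 68.3, 280.9]
ee_rot: [-55.0, 89.1, 15.1]
force: [0.2, -0.3, -0.5]
gripper_width: 0.4
```

```bash
python3 - <<'E'
from h import *
s=state();print(s['ee_pos'],s['force'])
w=grab_frame("wrist");b=grab_frame("side");px={}
for c in("wrist","side"):
  for d in place_of(c,"bar"): print(c,d['p'],np.array(d['location'])*[560,420]); px.setdefault(c,np.array(d['location'])*[560,420])
if len(px)==2: print(tri([ray(c,px[c],s) for c in px]))
a=w[60:360,100:460,::-1];b=b[140:300,150:342,::-1]
cv2.imwrite("pics/w6.png",np.hstack([cv2.resize(a,(400,333)),cv2.resize(b,(400,333))]))
E
```

```text
[574.50529082  68.28111325 280.94259697] [ 0.21590394 -0.32764225 -0.45475508]
wrist 0.78 [266.392 174.3  ]
side 0.64 [283.192 205.38 ]
side 0.29 [242.48  199.206]
(array([564.40057737,  64.7724026 ,  83.05552588]), [np.float64(2.2183637442845296), np.float64(2.218363744284296)])
```

View pics/w6.png

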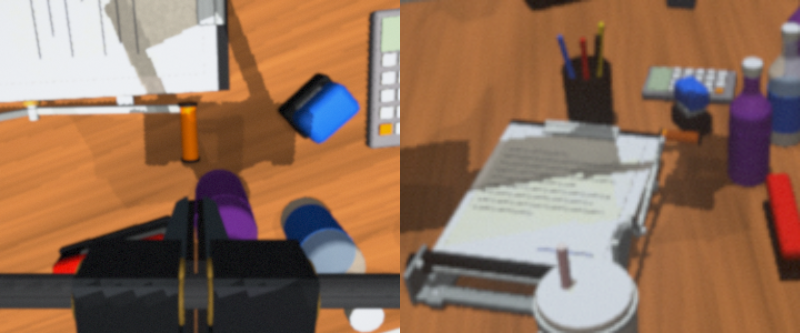

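The board lies flat and the bar is back up at z of about 83 mm (80 expected when flat and locked). The neighbours are standing and the arm is clear. Handing in.

```bash
python3 -c "
from workcell import env
print(env.job_done())"
```

```text
the job is handed in; nothing more can be done
None
```

The board is down flat on its rests and the release bar has sprung back. I handed the job in at about 10.5 s; it reports no verdict.

I pressed the orange bar from above with closed fingertips until the lever was near its stop. Then I followed the arc down at roughly 0.2 to 0.4 rad/s. Near the bottom the force rose to 28.7 N with almost no further travel, which I took as the board meeting its rests. I then lifted straight off.

Last checks:
- **Bar height:** the bar triangulates to z ≈ 83 mm, against 80 mm expected for flat and locked. The two camera rays miss each other by about 4 mm, so this agrees within measurement error.
- **Robot contact:** the force reading is about 0, so the arm is touching nothing.
- **Other things on the desk:** those in the final view (pen cup, stamp, calculator, stapler, bottles and tumbler) look upright and undisturbed. I checked this by eye, not by measuring.

Two things were less certain. I inferred how far the lever was pressed from images and force, because no joint reading was available. The network's first "foot" result in the top view was wrong (it matched the stamp), so I did not use it.

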